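# Wedge the coupon flush in the welding fit-up jig

## Task

Take the copper wedge spacer by its orange handle out of its holder and push it, tip down, into the gap between the loose plate and the one red stop that is set back far enough to let it in; do not force it against the two narrow-gap stops. Press it down until it drives the plate flush along the blue backing bar, and finish like that, still gripping the handle and holding the wedge pressed in. Leave the hammer, the brush and the can where they are.

Things in the scene. Friction and masses are not known exactly. Their poses are not given: they have to be found in the camera images.
- wedge_handle (a point): Centre of the wedge's orange handle, a block 34 mm square by 55 mm high. Wedge z points up from the tip to the handle; half a turn about z makes no difference. Loose, 0.2 kg. Standing in its holder, the handle's underside rests on the holder's rim and this point is 77.5 mm above the table.
- wedge_tip (a point): Middle of the wedge's lower end, 72.5 mm below wedge_handle; same axes. The copper blade under the handle is 24 mm wide along wedge y and tapers evenly on both faces: 26 mm thick (along wedge x) just under the handle, 16 mm thick 40 mm lower, then a 5 mm long nose that narrows to 11 mm at this point.
- holder: Grey fixed holder for the wedge: an upright open box 43 x 41 x 50 mm high on a 70 x 75 mm foot. Origin at the centre of its underside; axes as the wedge's at the start. Lift the wedge 60 mm to clear it.
- jig: Fixed dark steel base plate of the fit-up jig, 180 x 190 x 12 mm, with two rest bars. Origin on the table under the jig. Jig x points from the stops across the plate to the backing bar, jig y runs along bar and gaps.
- fence: Blue fixed backing bar, 150 mm long in y, 18 mm thick, its top 62 mm above the table. Origin at the middle of the foot of the face that looks at the plate; same axes as the jig.
- fence_face (a point): Middle of the top edge of the backing bar's face that looks at the plate (62 mm above the table).
- plate_center (a point): Centre of the loose aluminium plate, 60 mm (x, towards the bar) by 120 mm (y) by 12 mm thick, about 0.3 kg, lying on the rest bars, its top 54 mm above the table. It starts about 3 to 5 mm short of the bar and slightly askew; flush, its centre is 30 mm from the bar's face. It slides easily (friction about 0.25).
- plate: The same plate, origin at the centre of its underside.
- wedge: The wedge spacer itself, origin at wedge_tip.
- wide_stop_edge (a point): Middle of the top edge, on the plate's side, of the red fixed stop that is set back (27 mm deep, 34 mm wide in y, its top 54 mm above the table); axes as the jig. The gap from this edge to the plate is 17 to 21 mm at the start and 23 mm with the plate flush.
- wide_stop: The same stop; origin at the middle of its foot, on the side away from the plate. Pushed in midway between stop and plate, the wedge drives the plate flush and jams with its tip about 33 to 38 mm below the stop's top (the jig's base is 42 mm below it); the push down then rises to 10 to 20 N, which is enough.
- narrow_a_edge (a point): Like wide_stop_edge, on the first of two red stops 43 mm deep: the gap to the plate here is at most 7 mm, too narrow for the wedge. The three stops stand in a row along jig y, 38 mm apart, in any order.
- narrow_b_edge (a point): The same on the second narrow-gap stop.
- narrow_stop_a: First narrow-gap stop, origin as for wide_stop.
- narrow_stop_b: Second narrow-gap stop, origin as for wide_stop.
- hammer: Bystander: hammer with a wooden handle, 260 mm long along its x, lying on the table. Origin under its middle.
- brush: Bystander: wooden-handled wire brush, 200 mm long along its x, lying on the table. Origin under its middle.
- can: Bystander: closed yellow can, 56 mm across, 120 mm high, standing. Origin at the centre of its underside.
Things that resemble listed ones, but are neither listed nor needed, are in the scene too. Leave any pink or yellow look-alike of the wedge alone. There is more than one size of the plate; the job needs the larger.

How it is judged:
By the outcome, as a careful person would: the job done as asked, in the order asked, and still so for the second after the job is handed in, while the arm keeps its last pose, push and grip.
It also fails if it takes over 38 s, if anything falls off the work surface, if the arm or the gripper's body presses on something with over 40 N, if the wrist force passes 120 N, or if a joint passes its speed limit or range.

## Robot

A 7-joint arm with a two-finger parallel gripper is mounted at the origin on the work surface. World frame = base frame: x ahead of the robot, y to its left, z up, the work surface at z = 0. Lengths are in m, angles in rad, forces in N, time in s.
With the tool pointing down it reaches from about 0.425 to 0.925 m from the base axis. Payload 6.8 kg.
Tool frame: the origin (TCP) lies midway between the tips of the shut fingers; the grasp point (between the pads) lies 19 mm behind it; z points along the fingers, x is the direction in which the jaws open and shut, and the axes are right-handed (so a half turn about z gives the same grasp; the last joint's range is limited). The gripper opens to 85 mm and grips with 20 to 120 N. Pads are 22 mm wide; open, the fingers measure 114 mm over their backs; the gripper's body (76 mm by 85 mm) begins 54 mm behind the grasp point. The pads swing forward as they close: fully open they stand 13 mm farther back than shut.
Start: joints at [-1.429, 0.477, 0.022, 1.555, -0.011, 1.109, -0.083], TCP at [0.167, 0.654, 0.231] pointing down, gripper open.
Joint ranges: [-2.96, 2.96], [-0.34, 2.1], [-1.41, 1.46], [0.24, 2.44], [-1.37, 4.51], [0.17, 1.92], [-2.96, 2.96]. Speed limits (rad/s): [2.39, 2.39, 3.14, 3.14, 3.14, 3.14, 3.14].

## Interface

Orientations are given as a rotation vector (axis times angle).
In Python, from bench import r gives the robot as it stands. The module is installed in compiled form; this text tells all that it offers.
- The arm moves only by the shell command python3 -m pendant 'ROWS' [OPENING] [FORCE]. ROWS is text: rows parted by semicolons, each of 4 numbers parted by spaces: the shift along the tool's x, y, z in cm, then the turn about the tool's z in degrees. A call has 1 to 8 rows; each row shifts and turns the pose as measured when the row begins, along the tool's axes as they then stand; what a row does not reach is not made up. A row lasts 1/12 s, in which the tool goes at most 41.7 mm and 7.16 degrees, less where a joint would pass 70% of its speed; a pose out of reach is approached as far as the arm can. A call with a gripper value outside its range is refused whole. OPENING is the closure in counts, from 0 (fully open) to 255 (shut), set as the call begins (- or left out, the last holds). The fingers move at their own pace and stop on an object; FORCE is the grip in N (left out, the last holds). Time passes only in rows, so rows that do not move let the fingers close. It gives the time, the measured TCP pose, the force and the opening at its end, in the units of the state.
- r.get_obs(): the state, without advancing time (a new reading comes with each control period).
- r.grab_frame(name): name is "scene" or "top" or "wrist"; returns a dict with "color" (420x560x3 uint8, red, green, blue), "fx", "fy", "cx", "cy" (pixels), "R" (3x3) and "t" (3): a world point X has camera coordinates R X + t; the wrist camera has in their place "hand_eye" (4x4, takes a point from camera to tool coordinates, whose origin is the TCP and whose axes are the tool frame's). Camera axes: x right, y down, z forward; pixel columns grow to the right and rows downward; lengths in m; the calibration is good to about 2 mm. A picture is of the moment at which its call begins: read the wrist's pose just before it. There is no depth.
- r.hand_in(): hands the job in, once; it reports no verdict.
The state is a dict: "clock": time; "joints": joint angles; "qvel": joint speeds; "tau": joint torques, N m; "tcp_pos": TCP position; "orientation": TCP orientation; "contact_force": force on the tool from outside, world axes, zero at the start; "moment": the same for the moment, N m; "grip_width": finger opening in m.
Only numpy, scipy, OpenCV 4.12 (cv2) and the standard library are available. Lean on these libraries where they do the work, as an engineer would, in place of code of your own. Each camera call takes 0.05 s, during which the arm holds its last target.

## Working session

There is one attempt and no reset: what is moved stays moved. The work goes in short steps, Python scripts to look and compute and a shell command to move; the robot and the scene stay as the last step left them, time stands still between calls to the robot, and variables do not carry over. Pictures are saved under pics/ and viewed, and the job is handed in when it is done.

```bash
mkdir -p pics; python3 - <<'E'
from bench import r
import cv2,json,numpy as np
o=r.get_obs(); print({k:np.round(v,3).tolist() for k,v in o.items()})
for n in("scene","top","wrist"):
    f=r.grab_frame(n); cv2.imwrite(f"pics/{n}0.png",f["color"][:,:,::-1])
    np.save(f"{n}0.npy",f,allow_pickle=True)
    print(n,{k:np.round(f[k],4).tolist() for k in f if k!="color"})
E
```

```text
{'clock': 0.0, 'joints': [-1.429, 0.478, 0.022, 1.556, -0.011, 1.109, -0.083], 'qvel': [0.0, 0.001, 0.002, -0.001, 0.0, 0.002, 0.0], 'tau': [-0.0, -59.644, 1.608, -28.12, 0.012, 0.009, 0.0], 'tcp_pos': [0.167, 0.653, 0.23], 'orientation': [2.48, 1.927, -0.002], 'contact_force': [-0.315, -0.62, -0.588], 'moment': [0.008, -0.034, 0.023], 'grip_width': 0.086}
scene {'fx': 421.1911, 'fy': 421.1911, 'cx': 278.6798, 'cy': 207.6184, 'R': [[0.2594, 0.9657, 0.0115], [0.7319, -0.1888, -0.6547], [-0.6301, 0.1783, -0.7558]], 't': [-0.1505, -0.3729, 1.3681]}
top {'fx': 397.5846, 'fy': 397.5846, 'cx': 279.6828, 'cy': 210.2165, 'R': [[0.023, -0.9997, 0.0076], [-0.9827, -0.024, -0.1839], [0.184, -0.0032, -0.9829]], 't': [-0.0103, 0.5757, 1.0035]}
wrist {'fx': 364.237, 'fy': 364.237, 'cx': 278.5466, 'cy': 209.3567, 'hand_eye': [[1.0, 0.0001, 0.001, -0.0002], [-0.0004, 0.9457, 0.3249, -0.0843], [-0.0009, -0.3249, 0.9457, -0.1425], [0.0, 0.0, 0.0, 1.0]]}
```

View pics/scene0.png

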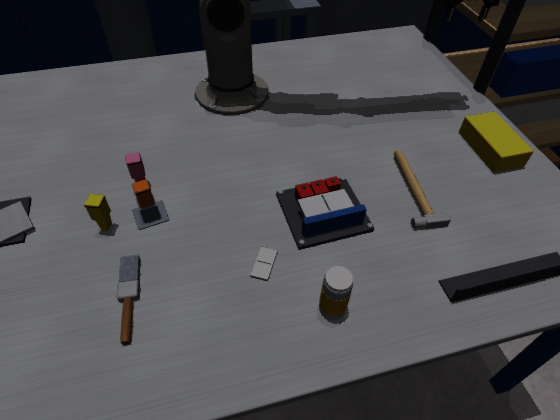

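View pics/top0.png

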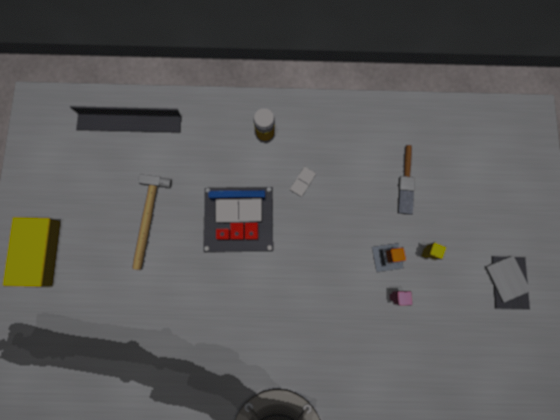

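View pics/wrist0.png

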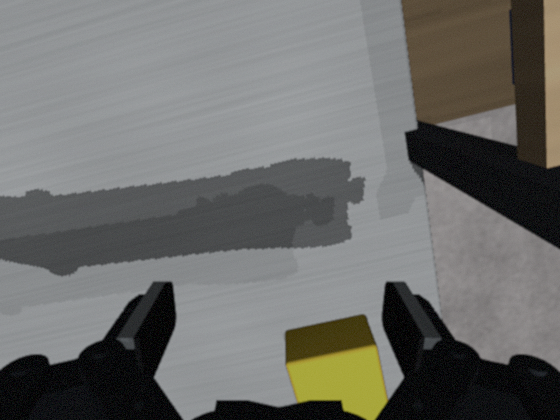

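The scene view shows three wedge look-alikes: orange at (143,187), pink at (136,160) and yellow at (97,203). The jig is at (322,212). In the top view these are at (397,255), (403,298) and (437,250), with the jig at (238,219). The orange one in the grey holder fits the description. I'll enlarge both to confirm.

```bash
python3 - <<'E'
import cv2,numpy as np
t=cv2.imread("pics/top0.png");s=cv2.imread("pics/scene0.png")
a=cv2.resize(t[180:260,195:280],(400,376),interpolation=cv2.INTER_CUBIC)
b=cv2.resize(t[225:315,365:450],(380,402),interpolation=cv2.INTER_CUBIC)[:376]
c=cv2.resize(s[165:250,270:380],(400,220*400//285),interpolation=cv2.INTER_CUBIC)
d=cv2.resize(s[145:240,80:180],(380,308),interpolation=cv2.INTER_CUBIC)
im=np.zeros((690,780,3),np.uint8);im[:376,:400]=a;im[:376,400:]=b;im[380:380+308,:400]=cv2.resize(c,(400,308));im[380:688,400:]=d
im=np.clip(im.astype(float)*1.5,0,255).astype(np.uint8)
cv2.imwrite("pics/crop0.png",cv2.resize(im,(678,600)))
E
```

```text
(no output)
```

View pics/crop0.png

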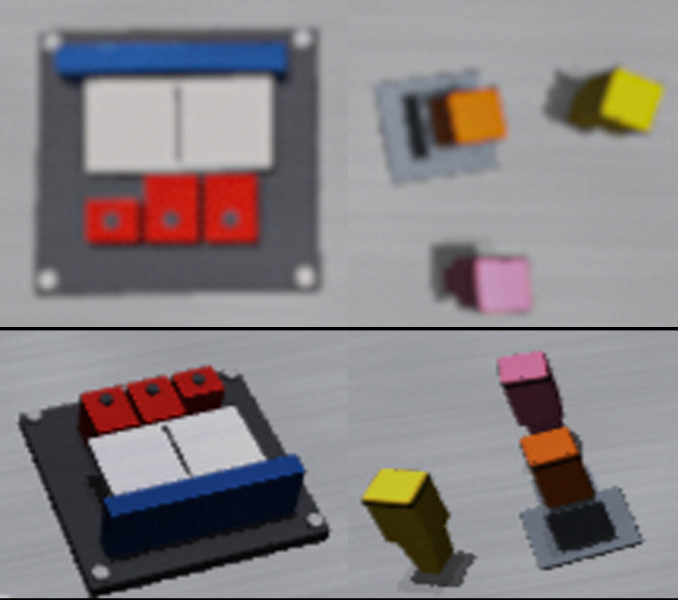

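The crop confirms it: orange handle with a dark copper blade standing in the grey holder. The short, set-back stop is the leftmost in the top view, i.e. the +y end. Now I'll compute positions.

```bash
cat > h.py <<'E'
import cv2,numpy as np
from scipy.spatial.transform import Rotation as Ro
def load(p): return np.load(p,allow_pickle=True).item()
def ray(f,uv,T=None):
    uv=np.atleast_2d(uv).astype(float)
    d=np.c_[(uv[:,0]-f["cx"])/f["fx"],(uv[:,1]-f["cy"])/f["fy"],np.ones(len(uv))]
    if "R" in f: return -f["R"].T@f["t"], d@f["R"]
    H=T@np.array(f["hand_eye"]); return H[:3,3], d@H[:3,:3].T
def onz(f,uv,z,T=None):
    o,d=ray(f,uv,T); return o+d*((z-o[2])/d[:,2])[:,None]
def pose(o):
    T=np.eye(4);T[:3,:3]=Ro.from_rotvec(o["orientation"]).as_matrix();T[:3,3]=o["tcp_pos"];return T
def proj(f,X,T=None):
    X=np.atleast_2d(X)
    if "R" in f: c=X@f["R"].T+f["t"]
    else:
        H=np.linalg.inv(T@np.array(f["hand_eye"])); c=X@H[:3,:3].T+H[:3,3]
    return np.c_[c[:,0]/c[:,2]*f["fx"]+f["cx"],c[:,1]/c[:,2]*f["fy"]+f["cy"]]
def blobs(m,amin=30):
    cs,_=cv2.findContours(m.astype(np.uint8),cv2.RETR_EXTERNAL,cv2.CHAIN_APPROX_NONE)
    return [c for c in cs if cv2.contourArea(c)>amin]
E
python3 - <<'E'
from h import *
for n in("top","scene"):
    f=load(n+"0.npy"); hsv=cv2.cvtColor(f["color"],cv2.COLOR_RGB2HSV);h,s,v=[hsv[...,i].astype(int) for i in range(3)]
    ms={"orange":((h>5)&(h<18)&(s>150)&(v>150),.105),"blue":((h>100)&(h<125)&(s>130)&(v>(100 if n=="top" else 95)),.062),"red":(((h<5)|(h>174))&(s>150)&(v>130),.054),"plate":((s<30)&(v>175),.054)}
    for k,(m,z) in ms.items():
        for c in blobs(m):
            rc=cv2.minAreaRect(c); 
            if k in("blue","plate") and not(180<rc[0][0]<380 and 170<rc[0][1]<260): continue
            if k=="orange" and cv2.contourArea(c)>600: continue
            P=onz(f,cv2.boxPoints(rc),z)[:,:2]; M=P.mean(0)
            e=[P[1]-P[0],P[2]-P[1]]
            print(n,k,np.round(rc[0],1),cv2.contourArea(c),"ctr",np.round(M,4),"edges",[(round(np.linalg.norm(x),4),round(np.degrees(np.arctan2(x[1],x[0])),1)) for x in e])
E
```

```text
top blue [236. 193.] 169.0 ctr [0.6178 0.1204] edges [(np.float64(0.1434), np.float64(-88.6)), (np.float64(0.0109), np.float64(-178.2))]
top red [250.5 230.5] 111.5 ctr [0.5196 0.0788] edges [(np.float64(0.0237), np.float64(-88.6)), (np.float64(0.0345), np.float64(-178.0))]
top red [236.5 230.5] 101.5 ctr [0.5187 0.1156] edges [(np.float64(0.0237), np.float64(-88.6)), (np.float64(0.0345), np.float64(-177.7))]
```

```bash
python3 - <<'E'
from h import *
from bench import r
f=load("top0.npy"); s=load("scene0.npy")
print(onz(f,[[398,255]],.105),onz(s,[[143,186]],.105),"yel",onz(f,[[437,251]],.09),"pink",onz(f,[[404,298]],.09), "can",onz(f,[[264,118]],.12))
print(f["color"][255,398],f["color"][210,225],f["color"][193,238],f["color"][234,222])
T=pose(r.get_obs()); print(T.round(3))
E
```

```text
[[ 0.46031642 -0.29241641  0.105     ]] [[ 0.46347477 -0.2853923   0.105     ]] yel [[ 0.47391236 -0.39591728  0.09      ]] pink [[ 0.35598726 -0.30843854  0.09      ]] can [[0.80616399 0.04994553 0.12      ]]
[133  81  10] [131 128 128] [ 24  58 105] [61 53 57]
[[ 0.247  0.969 -0.     0.167]
 [ 0.969 -0.247 -0.001  0.654]
 [-0.001  0.    -1.     0.231]
 [ 0.     0.     0.     1.   ]]
```

```bash
python3 -m pendant '0 0 0 -7.1;0 0 0 -7.1;-3.3 2.2 0 0;-3.3 2.2 0 0;-3.3 2.2 0 0;-3.3 2.2 0 0;-3.3 2.2 0 0;-3.3 2.2 0 0'; python3 -m pendant '-3.3 2.2 0 0;-3.3 2.2 0 0;-3.3 2.2 0 0;-3.3 2.2 0 0;-3.3 2.2 0 0;-3.3 2.2 0 0;-3.3 2.2 0 0;-3.3 2.2 0 0'
```

```text
clock: 0.82
tcp_pos: [0.2955, 0.4568, 0.2258]
orientation: [-2.186, -2.252, 0.01]
contact_force: [0.4, 0.9, -0.5]
grip_width: 0.0849
clock: 1.48
tcp_pos: [0.4845, 0.1826, 0.225]
orientation: [-2.184, -2.253, 0.01]
contact_force: [0.1, 0.5, -0.4]
grip_width: 0.085
```

```bash
python3 -m pendant '-3 1.5 0 0;-3 1.5 0 0;0 0 0 0;0 0 0 0';cat > snap.py <<'E'
import sys
from h import *
from bench import r
n=sys.argv[1]
o=r.get_obs();f=r.grab_frame("wrist");f["T"]=pose(o)
np.save(n+".npy",f,allow_pickle=True);cv2.imwrite("pics/"+n+".png",f["color"][:,:,::-1])
print(f["T"].round(4))
E
python3 snap.py w1
```

```text
clock: 1.82
tcp_pos: [0.5216, 0.1094, 0.225]
orientation: [2.204, 2.238, -0.011]
contact_force: [-0.3, 0.5, 0.2]
grip_width: 0.0856
[[-0.0155  0.9999 -0.0048  0.5216]
 [ 0.9999  0.0155 -0.0055  0.1094]
 [-0.0054 -0.0049 -1.      0.225 ]
 [ 0.      0.      0.      1.    ]]
```

View pics/w1.png

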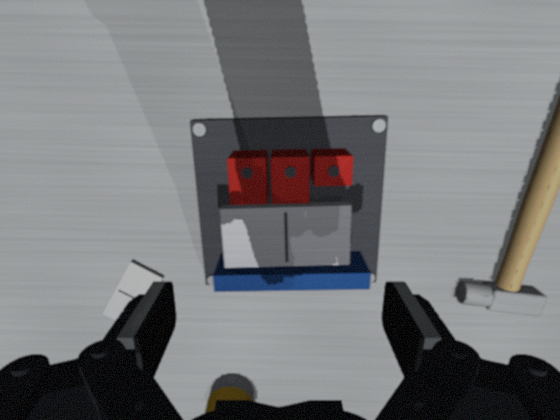

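```bash
python3 - <<'E'
import cv2,numpy as np
t=cv2.imread("pics/w1.png")[140:300,195:395]
cv2.imwrite("pics/w1c.png",np.clip(cv2.resize(t,(750,600),interpolation=cv2.INTER_CUBIC)*1.4,0,255))
E
```

```text
[ WARN:0@0.160] global loadsave.cpp:1063 imwrite_ Unsupported depth image for selected encoder is fallbacked to CV_8U.
```

View pics/w1c.png

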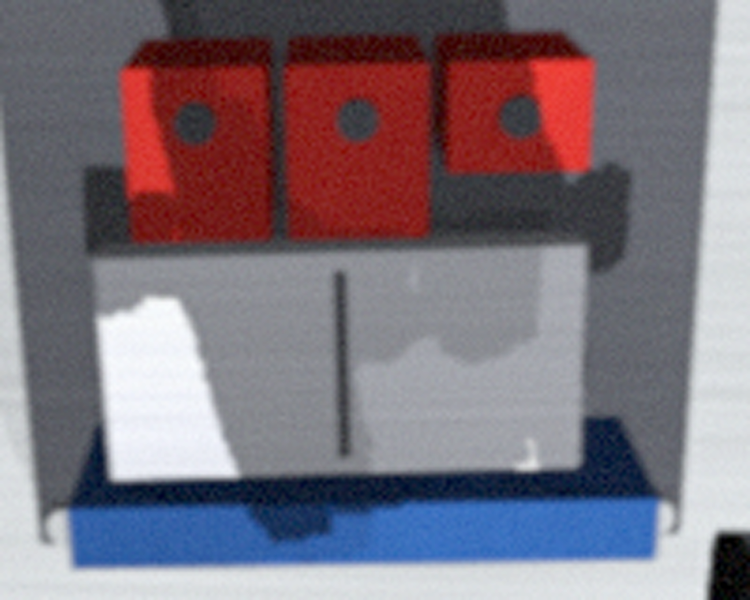

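```bash
cat > jig.py <<'E'
from h import *
f=load("w1.npy");T=f["T"]
c=lambda a:np.array(a)/3.75+[195,140]
st=onz(f,c([[448,170],[588,168]]),.054,T)[:,:2]
bk=onz(f,c([[440,57],[594,57]]),.054,T)[:,:2]
pl=onz(f,c([[95,258],[588,243],[582,468],[110,480]]),.054,T)[:,:2]
ba=onz(f,c([[75,508],[655,500]]),.062,T)[:,:2]
print("stop",st.round(4),"back",bk.round(4));print("plate",pl.round(4));print("bar",ba.round(4))
e=ba[1]-ba[0];th=np.arctan2(e[1],e[0]);print("bar len",np.linalg.norm(e),"jig y angle",np.degrees(th))
jx=np.array([np.sin(th),-np.cos(th)]); 
jx=jx if jx[0]>0 else -jx
jy=e/np.linalg.norm(e); m=ba.mean(0)
for n,P in(("stop",st),("back",bk),("plate",pl)): print(n,np.c_[(P-m)@jx,(P-m)@jy].round(4))
E
python3 jig.py
```

```text
stop [[0.5211 0.1407]
 [0.52   0.1738]] back [[0.4942 0.1375]
 [0.4936 0.173 ]]
plate [[0.5446 0.0561]
 [0.5387 0.1753]
 [0.5991 0.1786]
 [0.6047 0.0578]]
bar [[0.6085 0.05  ]
 [0.6035 0.1958]]
bar len 0.14588945898635855 jig y angle 91.94313746356255
stop [[-0.0843  0.0206]
 [-0.0842  0.0537]]
back [[-0.1113  0.0184]
 [-0.1107  0.0539]]
plate [[-0.0637 -0.0647]
 [-0.0655  0.0546]
 [-0.0051  0.0559]
 [-0.0035 -0.065 ]]
```

```bash
python3 -m pendant '-4 -0.9 0 0;-4 -0.9 0 0;-4 -0.9 0 0;-4 -0.9 0 0;-4 -0.9 0 0;-4 -0.9 0 0;-4 -0.9 0 0;-4 -0.9 0 0';  python3 -m pendant '-4 -0.9 0 0;-4 -0.9 0 0;-2 -0.9 0 0;0 0 0 0;0 0 0 0'; python3 snap.py w2
```

```text
clock: 2.53
tcp_pos: [0.4589, -0.2004, 0.2255]
orientation: [-2.157, -2.279, 0.001]
contact_force: [0.9, -0.5, -0.3]
grip_width: 0.0853
clock: 2.95
tcp_pos: [0.4351, -0.3086, 0.2258]
orientation: [-2.16, -2.28, 0.002]
contact_force: [0.4, -0.4, -0.2]
grip_width: 0.0851
[[-5.390e-02  9.985e-01 -1.500e-03  4.351e-01]
 [ 9.985e-01  5.390e-02 -2.000e-04 -3.086e-01]
 [-1.000e-04 -1.500e-03 -1.000e+00  2.258e-01]
 [ 0.000e+00  0.000e+00  0.000e+00  1.000e+00]]
```

View pics/w2.png

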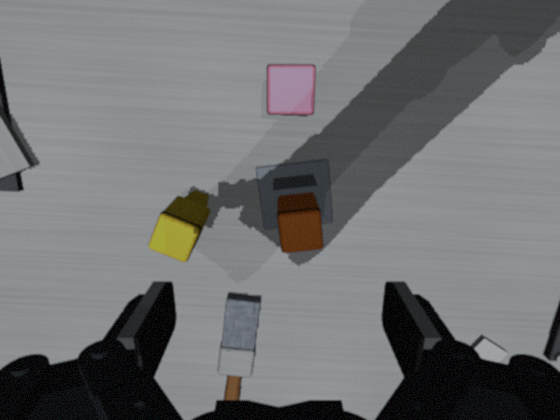

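```bash
python3 - <<'E'
import cv2,numpy as np
t=cv2.imread("pics/w2.png")[145:265,220:370]
cv2.imwrite("pics/w2c.png",np.clip(cv2.resize(t,(750,600),interpolation=cv2.INTER_CUBIC).astype(float)*2.2,0,255).astype(np.uint8))
E
```

```text
(no output)
```

View pics/w2c.png

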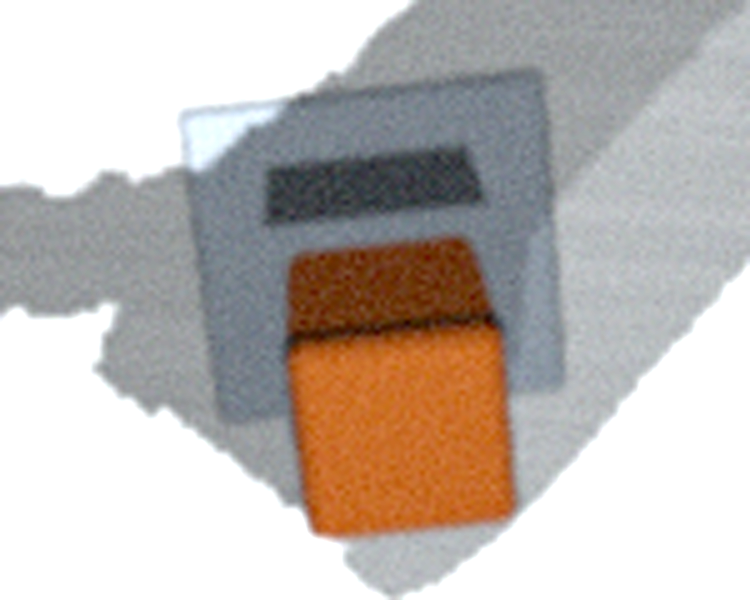

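```bash
python3 - <<'E'
from h import *
f=load("w2.npy");T=f["T"]
c=lambda a:np.array(a)/5+[220,145]
def rep(n,P):
    P=P[:,:2];print(n,"ctr",P.mean(0).round(4))
    for i in range(4):
        e=P[(i+1)%4]-P[i];print("  ",round(np.linalg.norm(e),4),round(np.degrees(np.arctan2(e[1],e[0])),1))
rep("handle",onz(f,c([[288,340],[498,320],[515,516],[314,535]]),.105,T))
rep("foot",onz(f,c([[182,112],[543,68],[565,385],[225,425]]),.006,T))
rep("box side",onz(f,c([[265,170],[475,147],[482,200],[265,226]]),.03,T))
E
```

```text
handle ctr [ 0.4579 -0.2898]
   0.0323 98.9
   0.0331 9.9
   0.0321 -81.0
   0.0332 -169.8
foot ctr [ 0.4587 -0.2892]
   0.0732 100.2
   0.0685 9.6
   0.0731 -79.7
   0.0687 -170.3
box side ctr [ 0.4385 -0.2931]
   0.0402 99.5
   0.0106 12.3
   0.042 -79.8
   0.0111 -177.2
```

```bash
python3 -m pendant '0 0 0 -6.5;1.45 2.6 0 0;0 0 3.5 0;0 0 0 0'; python3 snap.py w3
```

```text
clock: 3.33
tcp_pos: [0.4631, -0.2805, 0.1906]
orientation: [-2.005, -2.418, -0.005]
contact_force: [-1.1, 1.2, -1.7]
grip_width: 0.0858
[[-0.1851  0.9827  0.0015  0.4631]
 [ 0.9827  0.1851  0.003  -0.2805]
 [ 0.0027  0.002  -1.      0.1906]
 [ 0.      0.      0.      1.    ]]
```

View pics/w3.png

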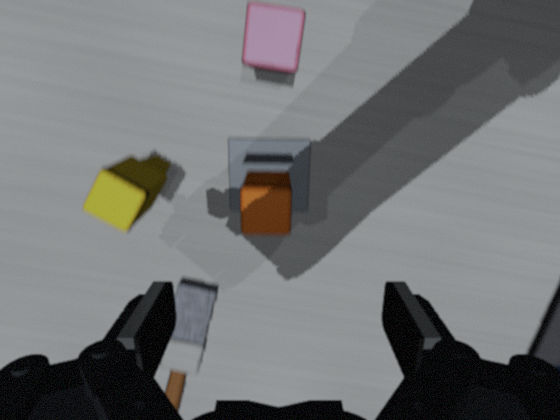

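```bash
cat > han.py <<'E'
import sys
from h import *
f=load(sys.argv[1]+".npy");T=f["T"];z=float(sys.argv[2])
hsv=cv2.cvtColor(f["color"],cv2.COLOR_RGB2HSV);h,s,v=[hsv[...,i].astype(int) for i in range(3)]
vt=int(sys.argv[3])
cs=blobs((h>3)&(h<16)&(s>150)&(v>vt),200)
for c in cs:
    rc=cv2.minAreaRect(c);b=cv2.boxPoints(rc);P=onz(f,b,z,T)
    M=P.mean(0);L=T[:3,:3].T@(M-T[:3,3]);e=P[1]-P[0];e2=P[2]-P[1]
    print(np.round(rc[0],1),"world",M.round(4),"tool cm",(L*100).round(2),"sizes",np.linalg.norm(e).round(4),np.linalg.norm(e2).round(4),"ang",np.degrees(np.arctan2(e[1],e[0])).round(1))
E
python3 han.py w3 .105 100;python3 han.py w3 .105 90; python3 han.py w3 .105 80
```

```text
[254.5 199. ] world [ 0.4534 -0.2979  0.105 ] tool cm [-1.55 -1.3   8.55] sizes 0.0188 0.0165 ang 100.6
[264. 209.] world [ 0.4593 -0.2905  0.105 ] tool cm [-0.94 -0.58  8.56] sizes 0.0311 0.0322 ang 100.6
[264.5 208.5] world [ 0.4589 -0.2902  0.105 ] tool cm [-0.91 -0.61  8.56] sizes 0.0317 0.0329 ang 100.6
```

```bash
python3 -m pendant '-0.85 -0.6 1 0;0 0 3 0;0 0 3 0;0 0 0 0;0 0 0 0'
```

```text
clock: 3.8
tcp_pos: [0.4714, -0.2851, 0.1307]
orientation: [1.981, 2.42, 0.02]
contact_force: [-0.7, 0.0, 0.3]
grip_width: 0.0853
```

```bash
python3 -m pendant '0 0 0 0;0 0 0 0'; python3 snap.py w4;python3 han.py w4 .105 80;python3 han.py w4 .105 70
```

```text
clock: 3.97
tcp_pos: [0.4734, -0.2846, 0.1341]
orientation: [1.978, 2.419, 0.023]
contact_force: [-0.4, -0.2, -0.1]
grip_width: 0.0855
[[-1.989e-01  9.798e-01  2.200e-02  4.734e-01]
 [ 9.800e-01  1.989e-01  7.000e-04 -2.846e-01]
 [-3.700e-03  2.170e-02 -9.998e-01  1.341e-01]
 [ 0.000e+00  0.000e+00  0.000e+00  1.000e+00]]
[273.1 225.3] world [ 0.4585 -0.2903  0.105 ] tool cm [-0.26 -1.64  2.88] sizes 0.033 0.032 ang -171.9
[273.  225.5] world [ 0.4586 -0.2904  0.105 ] tool cm [-0.26 -1.63  2.88] sizes 0.0332 0.0325 ang -173.0
```

View pics/w4.png

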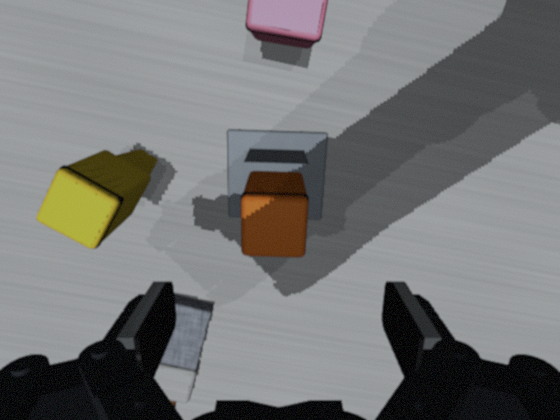

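```bash
python3 -c "
from bench import r
o=r.get_obs();print(o['joints'],o['qvel'])"
```

```text
[ 0.10592778  0.40605022  0.41349301  1.97678269 -0.24260553  0.78430471
  2.43024698] [ 0.00498737  0.00342074  0.0023269   0.00276173 -0.00536474 -0.01455593
  0.0086096 ]
```

```bash
python3 -m pendant '-0.2 -0.8 0 0;-0.1 -0.7 0 0;0 0 0 0;0 0 1.2 0;0 0 1.2 0;0 0 0 0'; python3 snap.py w5;python3 han.py w5 .105 80;python3 han.py w5 .105 70
```

```text
clock: 4.52
tcp_pos: [0.4604, -0.2929, 0.1127]
orientation: [1.974, 2.412, 0.028]
contact_force: [-0.3, 0.4, 0.1]
grip_width: 0.0853
[[-0.1976  0.9798  0.0306  0.4604]
 [ 0.9803  0.1977 -0.0022 -0.2929]
 [-0.0082  0.0295 -0.9995  0.1127]
 [ 0.      0.      0.      1.    ]]
[284.7 271.5] world [ 0.4583 -0.2903  0.105 ] tool cm [ 0.3  -0.18  0.76] sizes 0.0322 0.0319 ang -172.2
[284.9 270.9] world [ 0.458  -0.2903  0.105 ] tool cm [ 0.31 -0.21  0.76] sizes 0.0329 0.0319 ang -171.6
```

View pics/w5.png

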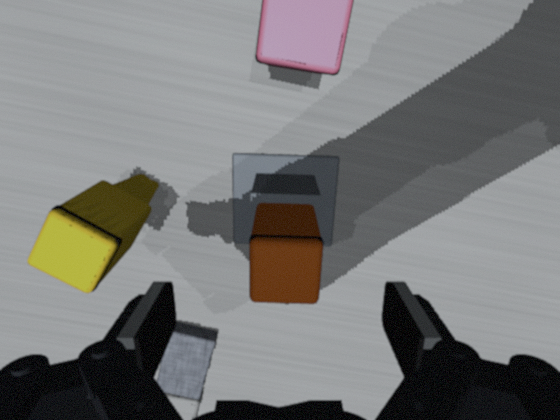

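```bash
python3 -m pendant '0.3 -0.35 1 0;0 0 1.2 0;0 0 1.2 0;0 0 1 0;0 0 0 0'
```

```text
clock: 4.98
tcp_pos: [0.4585, -0.2908, 0.0651]
orientation: [1.974, 2.413, 0.027]
contact_force: [0.1, -0.4, -0.5]
grip_width: 0.0849
```

```bash
python3 -m pendant '0 0 0.4 0;0 0 0 0'; python3 -m pendant '0 0 0 0;0 0 0 0;0 0 0 0;0 0 0 0;0 0 0 0;0 0 0 0;0 0 0 0;0 0 0 0' 255 90; python3 snap.py w6
```

```text
clock: 5.15
tcp_pos: [0.4586, -0.2907, 0.0599]
orientation: [1.975, 2.414, 0.026]
contact_force: [-0.9, -0.6, -0.1]
grip_width: 0.085
clock: 5.82
tcp_pos: [0.4596, -0.2912, 0.0616]
orientation: [1.973, 2.412, 0.027]
contact_force: [0.2, -0.9, -1.3]
grip_width: 0.0331
[[-0.1981  0.9797  0.0306  0.4596]
 [ 0.9801  0.1983 -0.0024 -0.2912]
 [-0.0084  0.0295 -0.9995  0.0616]
 [ 0.      0.      0.      1.    ]]
```

View pics/w6.png

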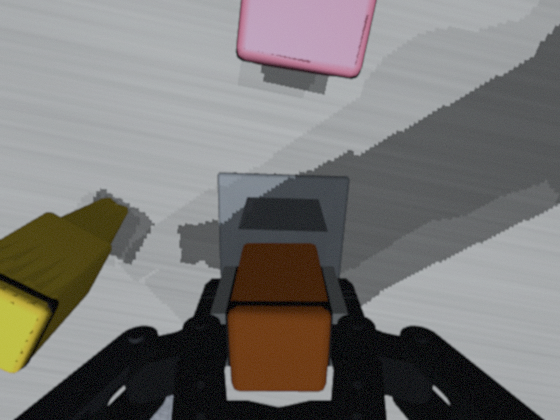

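```bash
python3 -m pendant '0 0.05 -1 0;0 0.04 -1.2 0;0 0.04 -1.5 0;0 0.05 -1.5 0;0 0.05 -1.5 0;0 0.05 -1.5 0;0 0.05 -1.5 0;0 0 0 0'; python3 snap.py w7
```

```text
clock: 6.53
tcp_pos: [0.4588, -0.2907, 0.1686]
orientation: [1.975, 2.41, 0.027]
contact_force: [1.2, -1.8, -1.0]
grip_width: 0.0332
[[-0.1963  0.9801  0.0302  0.4588]
 [ 0.9805  0.1965 -0.0026 -0.2907]
 [-0.0085  0.0291 -0.9995  0.1686]
 [ 0.      0.      0.      1.    ]]
```

View pics/w7.png

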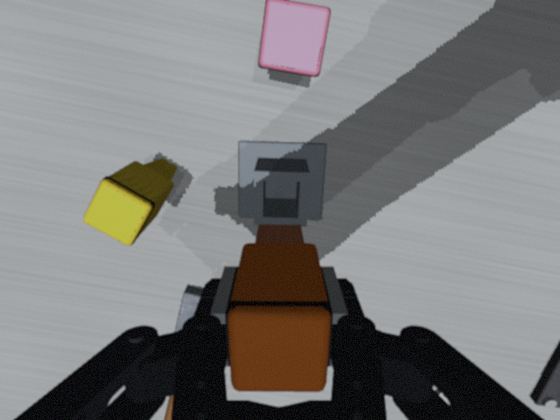

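```bash
python3 - <<'E'
from h import *
for n,z in(("w6",.105),("w7",.212)):
    f=load(n+".npy");T=f["T"]
    P=onz(f,[[228,305],[330,305],[328,389],[232,389]],z,T);M=P.mean(0)
    print(n,P.round(4),M.round(4),"sizes",np.linalg.norm(P[1]-P[0]),np.linalg.norm(P[2]-P[1]),"tool",(T[:3,:3].T@(M-T[:3,3])*1000).round(1))
    # predicted tip pixel if wedge upright
    X=M.copy();X[2]-=.10;print("tip px upright",proj(f,X,T))
E
python3 - <<'E'
import cv2,numpy as np
t=cv2.imread("pics/w7.png")[200:400,200:360]
cv2.imwrite("pics/w7c.png",np.clip(cv2.resize(t,(480,600),interpolation=cv2.INTER_CUBIC).astype(float)*2.2,0,255).astype(np.uint8))
E
```

```text
w6 [[ 0.4432 -0.3102  0.105 ]
 [ 0.4366 -0.2788  0.105 ]
 [ 0.4704 -0.2709  0.105 ]
 [ 0.4773 -0.3036  0.105 ]] [ 0.4569 -0.2909  0.105 ] sizes 0.03209012987745287 0.03466742619879857 tool [  0.4  -1.3 -43.5]
tip px upright [[280.37036868 228.0838921 ]]
w7 [[ 0.4424 -0.3097  0.212 ]
 [ 0.4359 -0.2783  0.212 ]
 [ 0.4697 -0.2705  0.212 ]
 [ 0.4765 -0.3032  0.212 ]] [ 0.4561 -0.2904  0.212 ] sizes 0.0320838326152294 0.034645376405209136 tool [  0.4  -1.3 -43.5]
tip px upright [[280.38633721 228.1249244 ]]
```

View pics/w7c.png

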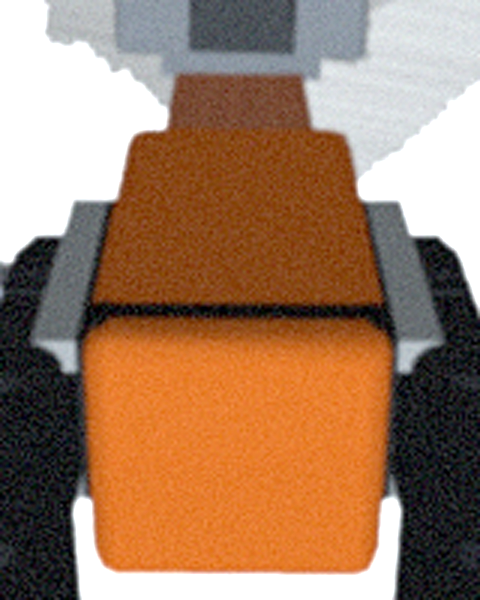

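```bash
python3 -m pendant '0 0 0 7;0 0 0 2.4;3 0.6 0 0;3.5 0.7 0 0;3.5 0.7 0 0;3.5 0.7 0 0;3.5 0.7 0 0;3.5 0.7 0 0'; python3 -m pendant '3.5 0.7 0 0;3.5 0.7 0 0;3.5 0.7 0 0;3.5 0.7 0 0;3 0.6 0 0;2 0.4 0 0;0 0 0 0;0 0 0 0'; python3 snap.py w8
```

```text
clock: 7.25
tcp_pos: [0.4904, -0.0869, 0.1647]
orientation: [2.198, 2.211, 0.019]
contact_force: [1.3, -0.2, -1.8]
grip_width: 0.0329
clock: 7.92
tcp_pos: [0.5228, 0.1237, 0.1587]
orientation: [2.187, 2.231, 0.013]
contact_force: [0.2, -0.6, -2.4]
grip_width: 0.0332
[[-0.0199  0.9996  0.0177  0.5228]
 [ 0.9998  0.02   -0.006   0.1237]
 [-0.0064  0.0175 -0.9998  0.1587]
 [ 0.      0.      0.      1.    ]]
```

View pics/w8.png

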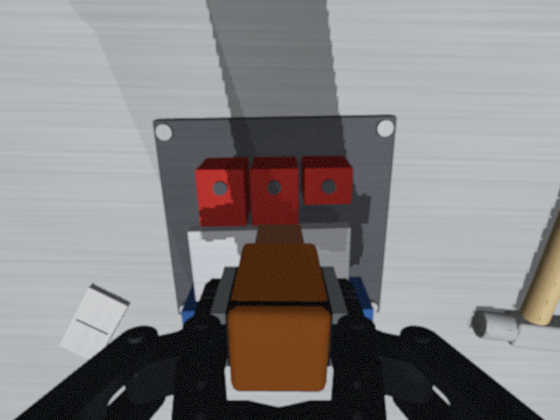

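```bash
python3 - <<'E'
import cv2,numpy as np
t=cv2.imread("pics/w8.png")[150:250,240:390]
cv2.imwrite("pics/w8c.png",np.clip(cv2.resize(t,(750,500),interpolation=cv2.INTER_CUBIC).astype(float)*1.6,0,255).astype(np.uint8))
E
```

```text
(no output)
```

View pics/w8c.png

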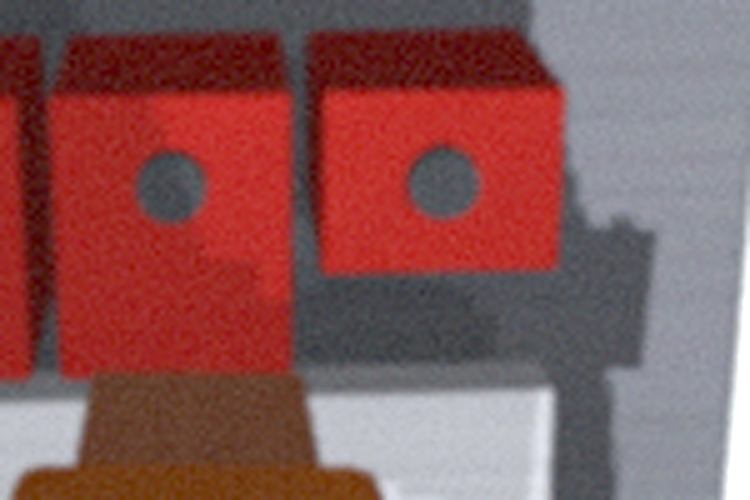

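```bash
python3 - <<'E'
from h import *
f=load("w8.npy");T=f["T"];c=lambda a:np.array(a)/5+[240,150]
st=onz(f,c([[320,275],[558,272]]),.054,T);pl=onz(f,c([[310,392],[550,386]]),.054,T);bk=onz(f,c([[322,90],[563,87]]),.054,T)
print(st.round(4),st.mean(0),bk.round(4));print(pl.round(4))
tip=T@np.array([.0012,-.0042,.0565,1]);print("tip",tip.round(4))
tgt=(st.mean(0)+0)*1; 
g=pl.mean(0)[0]-st.mean(0)[0];print("gap",g)
tgt=np.array([st.mean(0)[0]+.0092,st.mean(0)[1],0]);d=tgt-tip[:3];d[2]=0
print("tool move cm",(T[:3,:3].T@d*100).round(2), "angle",np.degrees(np.arctan2(*(st[1]-st[0])[[1,0]])))
# visible tip edge: pixel vs predicted upper edge corners of tip bottom
for dx in(-.0055,):
  for dy in(-.012,.012):
    X=T@np.array([.0012+dy,-.0042+dx,.0565,1]);p=proj(f,X[:3],T);print("tip corner px crop",(p-[240,150])*5)
E
```

```text
[[0.5216 0.1413 0.054 ]
 [0.5204 0.1752 0.054 ]] [0.52102907 0.15826944 0.054     ] [[0.4946 0.1404 0.054 ]
 [0.4935 0.1735 0.054 ]]
[[0.5398 0.1406 0.054 ]
 [0.538  0.1756 0.054 ]]
tip [0.5196 0.1244 0.1021 1.    ]
gap 0.01788446049832615
tool move cm [ 3.36  1.13 -0.  ] angle 92.0385739491584
tip corner px crop [[ 99.13298262 347.14859175]]
tip corner px crop [[304.83587059 347.1575111 ]]
```

```bash
python3 -m pendant '1.7 0.4 0 -0.9;1.6 0.4 0 0;0 0 0 0;0 0 0 0;0 0 0 0'; python3 snap.py w9;  python3 - <<'E'
import cv2,numpy as np
t=cv2.imread("pics/w9.png")[150:270,205:355]
cv2.imwrite("pics/w9c.png",np.clip(cv2.resize(t,(750,600),interpolation=cv2.INTER_CUBIC).astype(float)*1.6,0,255).astype(np.uint8))
E
```

```text
clock: 8.38
tcp_pos: [0.5296, 0.1538, 0.1574]
orientation: [2.178, 2.241, 0.007]
contact_force: [-0.1, -0.4, -1.5]
grip_width: 0.0332
[[-0.0287  0.9995  0.0151  0.5296]
 [ 0.9995  0.0289 -0.0083  0.1538]
 [-0.0088  0.0148 -0.9999  0.1574]
 [ 0.      0.      0.      1.    ]]
```

View pics/w9c.png

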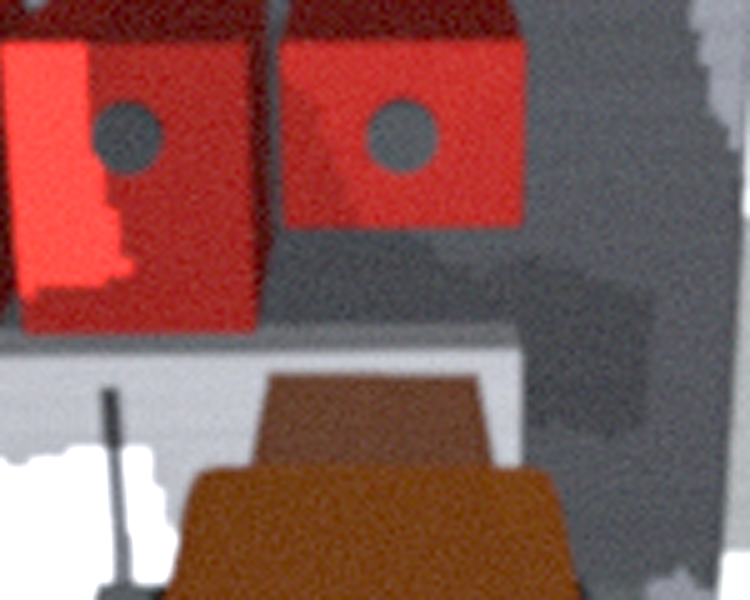

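```bash
python3 - <<'E'
from h import *
f=load("w9.npy");T=f["T"]
Ti=np.linalg.inv(T)
# back-project visible edge to tool-plane z=51.5mm
H=np.array(f["hand_eye"])
for px in([259,225],[300.4,225]):
    d=H[:3,:3]@np.array([(px[0]-f["cx"])/f["fx"],(px[1]-f["cy"])/f["fy"],1]);o=H[:3,3]
    for zt in(.0515,.0565):
        print("tool mm",((o+d*(zt-o[2])/d[2])*1000).round(1))
c=lambda a:np.array(a)/5+[205,150]
st=onz(f,c([[284,229],[524,226]]),.054,T);pl=onz(f,c([[265,353],[521,349]]),.054,T)
print(st.round(4),pl.round(4))
for ty in(-.0012,-.0042):
    tip=(T@np.array([.0004,ty,.0565,1]))[:3]
    print("tip",tip.round(4),"to stop",tip[0]-st.mean(0)[0],"to plate",pl.mean(0)[0]-tip[0],"dy",st.mean(0)[1]-tip[1])
E
```

```text
tool mm [-11.1  -8.2  51.5]
tool mm [-11.3  -6.2  56.5]
tool mm [12.6 -8.2 51.5]
tool mm [12.9 -6.2 56.5]
[[0.5216 0.1411 0.054 ]
 [0.5201 0.1748 0.054 ]] [[0.5405 0.1386 0.054 ]
 [0.5386 0.1755 0.054 ]]
tip [0.5292 0.1537 0.1009] to stop 0.008385463079121025 to plate 0.010348582487864744 dy 0.004207008569146853
tip [0.5262 0.1537 0.1009] to stop 0.005387044472347391 to plate 0.013347001094638378 dy 0.004293620697102818
```

```bash
python3 -m pendant '0.4 0 0 0;0 -0.02 1 0;0 -0.02 1 0;0 -0.02 1 0;0 0 0 0;0 0 0 0'; python3 snap.py w10;  python3 - <<'E'
import cv2,numpy as np
t=cv2.imread("pics/w10.png")[150:270,205:355]
cv2.imwrite("pics/w10c.png",np.clip(cv2.resize(t,(750,600),interpolation=cv2.INTER_CUBIC).astype(float)*1.6,0,255).astype(np.uint8))
E
```

```text
clock: 8.93
tcp_pos: [0.5287, 0.1545, 0.1237]
orientation: [2.183, 2.236, 0.004]
contact_force: [0.9, -0.4, -2.1]
grip_width: 0.0329
[[-0.0241  0.9996  0.014   0.5287]
 [ 0.9997  0.0243 -0.0099  0.1545]
 [-0.0103  0.0137 -0.9999  0.1237]
 [ 0.      0.      0.      1.    ]]
```

View pics/w10c.png

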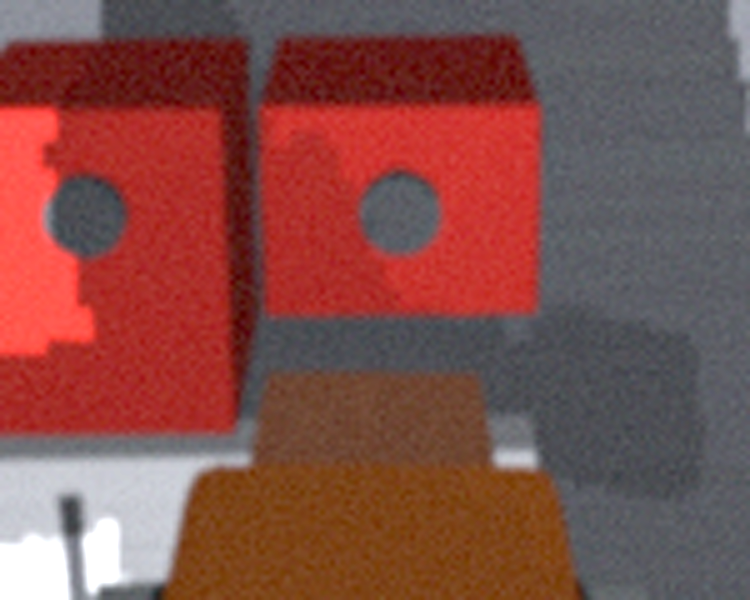

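```bash
python3 -m pendant '0.4 0.1 0 -0.7;0.05 0.05 0 0;0 0 0 0;0 -0.01 0.7 0;0 -0.01 0.6 0;0 0 0 0;0 0 0 0'; python3 snap.py w11;  python3 - <<'E'
import cv2,numpy as np
t=cv2.imread("pics/w11.png")[170:290,205:355]
cv2.imwrite("pics/w11c.png",np.clip(cv2.resize(t,(750,600),interpolation=cv2.INTER_CUBIC).astype(float)*1.6,0,255).astype(np.uint8))
E
```

```text
clock: 9.57
tcp_pos: [0.5308, 0.1598, 0.1102]
orientation: [2.167, 2.251, 0.006]
contact_force: [-0.9, 0.5, -1.9]
grip_width: 0.0333
[[-0.0381  0.9992  0.0154  0.5308]
 [ 0.9992  0.0383 -0.0091  0.1598]
 [-0.0097  0.015  -0.9998  0.1102]
 [ 0.      0.      0.      1.    ]]
```

View pics/w11c.png

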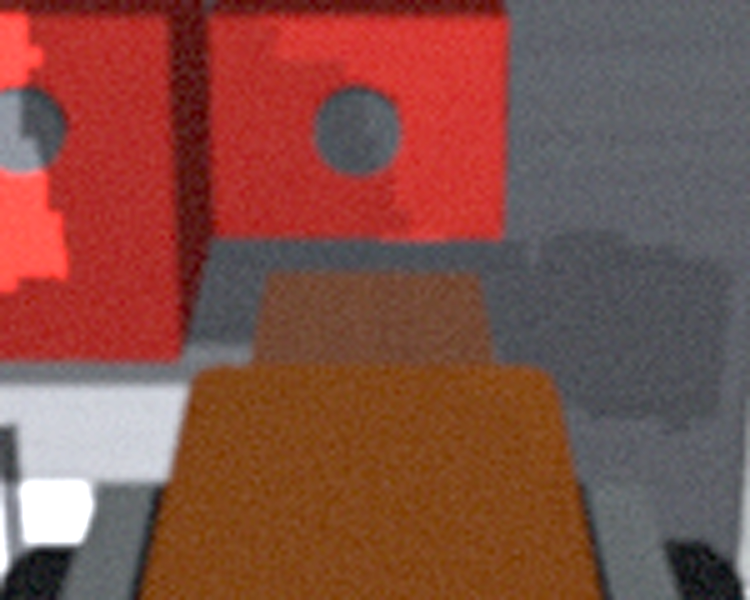

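```bash
python3 -m pendant '-0.15 -0.12 0 0.2;0 0 0 0;0 -0.01 0.7 0;0 0 0 0;0 -0.01 0.6 0;0 0 0 0'; python3 -c "
from bench import r
from h import *
o=r.get_obs();T=pose(o);print(T.round(4),o['contact_force'])"
```

```text
clock: 10.12
tcp_pos: [0.5301, 0.1578, 0.0964]
orientation: [2.171, 2.246, 0.009]
contact_force: [-0.1, 0.2, -2.1]
grip_width: 0.0331
[[-0.0339  0.9993  0.0169  0.5301]
 [ 0.9994  0.0341 -0.0087  0.1578]
 [-0.0093  0.0166 -0.9998  0.0964]
 [ 0.      0.      0.      1.    ]] [-0.07922639  0.15869516 -2.07265823]
```

```bash
python3 -m pendant '0 0 0.5 0;0 0 0 0;0 0 0.5 0;0 0 0 0'; python3 -m pendant '0 0 0.4 0;0 0 0 0'; python3 snap.py w12;  python3 - <<'E'
import cv2,numpy as np
t=cv2.imread("pics/w12.png")
cv2.imwrite("pics/w12c.png",np.clip(cv2.resize(t,(750,562),interpolation=cv2.INTER_CUBIC).astype(float)*1.6,0,255).astype(np.uint8))
E
```

```text
clock: 10.45
tcp_pos: [0.5311, 0.1579, 0.0854]
orientation: [2.17, 2.245, 0.01]
contact_force: [-0.9, -0.2, -1.2]
grip_width: 0.0331
clock: 10.62
tcp_pos: [0.5316, 0.158, 0.081]
orientation: [2.17, 2.245, 0.011]
contact_force: [0.8, 0.7, -2.4]
grip_width: 0.033
[[-0.0339  0.9992  0.0188  0.5316]
 [ 0.9994  0.034  -0.0083  0.158 ]
 [-0.009   0.0185 -0.9998  0.081 ]
 [ 0.      0.      0.      1.    ]]
```

View pics/w12c.png

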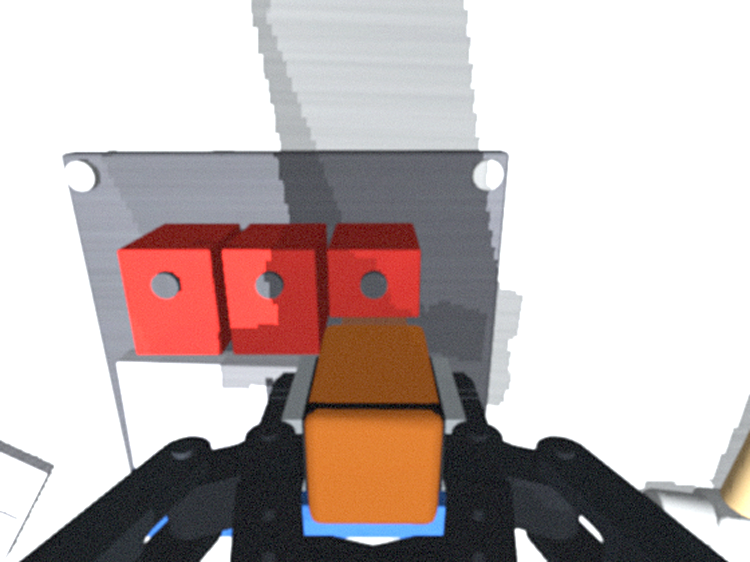

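```bash
for i in 1; do python3 -m pendant '0 0 0.3 0;0 0 0 0'; done; python3 -m pendant '0 0 0.3 0;0 0 0 0'
```

```text
clock: 10.83
tcp_pos: [0.5318, 0.1579, 0.0782]
orientation: [2.17, 2.245, 0.012]
contact_force: [0.7, -1.7, -2.4]
grip_width: 0.0331
clock: 11.0
tcp_pos: [0.532, 0.1578, 0.0753]
orientation: [2.17, 2.245, 0.012]
contact_force: [1.1, -0.4, -3.6]
grip_width: 0.0327
```

```bash
python3 -m pendant '0 0 0.2 0;0 0 0 0'; python3 -m pendant '0 0 0.2 0'
```

```text
clock: 11.17
tcp_pos: [0.532, 0.1579, 0.0738]
orientation: [2.17, 2.245, 0.012]
contact_force: [1.8, -0.9, -2.7]
grip_width: 0.0329
clock: 11.25
tcp_pos: [0.5322, 0.158, 0.0729]
orientation: [2.17, 2.246, 0.012]
contact_force: [-7.2, -0.3, 26.8]
grip_width: 0.0332
```

```bash
python3 snap.py w13;  python3 - <<'E'
import cv2,numpy as np
from bench import r
t=cv2.imread("pics/w13.png")
cv2.imwrite("pics/w13c.png",np.clip(cv2.resize(t[120:420,50:400],(700,600),interpolation=cv2.INTER_CUBIC).astype(float)*1.3,0,255).astype(np.uint8))
f=r.grab_frame("scene");np.save("s1.npy",f,allow_pickle=True)
cv2.imwrite("pics/s1c.png",np.clip(cv2.resize(f["color"][165:250,270:380,::-1],(770,595),interpolation=cv2.INTER_CUBIC).astype(float)*1.4,0,255).astype(np.uint8))
E
```

```text
[[-0.034   0.9992  0.0189  0.5322]
 [ 0.9994  0.0341 -0.0072  0.158 ]
 [-0.0078  0.0186 -0.9998  0.0729]
 [ 0.      0.      0.      1.    ]]
```

View pics/w13c.png

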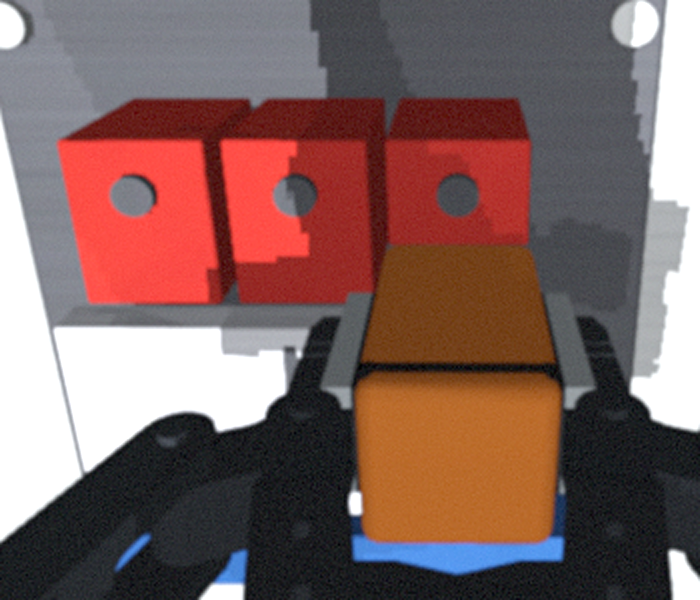

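View pics/s1c.png

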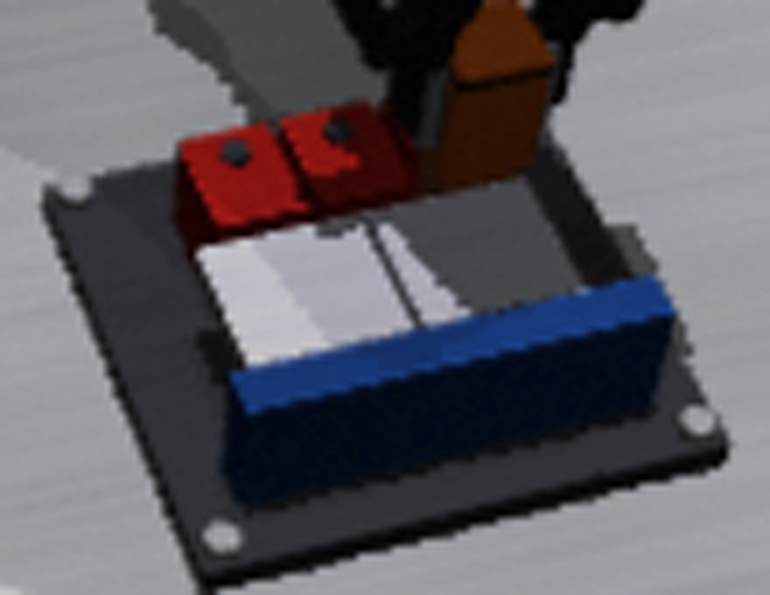

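```bash
python3 - <<'E'
from h import *
from bench import r
o=r.get_obs();print(o["contact_force"],o["tcp_pos"],o["moment"],o["grip_width"])
f=load("w13.npy")
t=f["color"][240:300,60:240,::-1]
cv2.imwrite("pics/w13d.png",cv2.resize(t,(792,264),interpolation=cv2.INTER_CUBIC))
cv2.imwrite("pics/w13e.png",cv2.resize(f["color"][340:420,120:340,::-1],(792,288),interpolation=cv2.INTER_CUBIC))
E
```

```text
[-2.48716853 -1.39816987 10.41895508] [0.53214561 0.15800028 0.07279557] [-0.23951726  0.75601327  0.14433923] 0.033325193278509566
```

View pics/w13d.png

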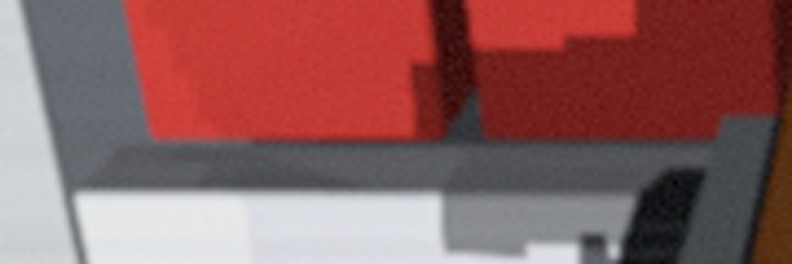

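View pics/w13e.png

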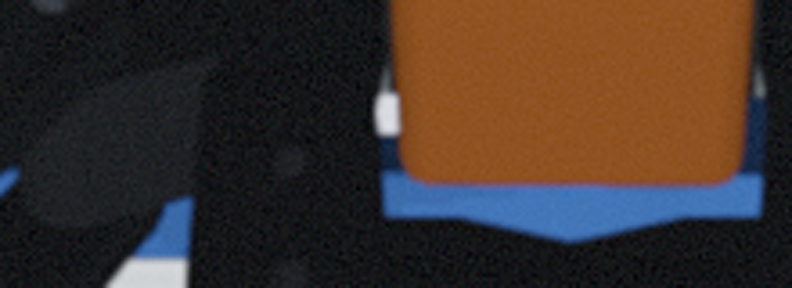

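```bash
python3 - <<'E'
from h import *
f=load("w13.npy");T=f["T"]
c=lambda a:np.array(a)/4.4+[60,240]
d=lambda a:np.array(a)/3.6+[120,340]
pl=onz(f,c([[80,191],[440,192],[630,193]]),.054,T)[:,:2]
st=onz(f,c([[152,139],[412,139],[482,139],[700,140]]),.054,T)[:,:2]
ws=onz(f,np.array([[388,243],[528,242]])/2+[50,120],.054,T)[:,:2]
ba=onz(f,d([[385,172],[760,172]]),.062,T)[:,:2]
pf=onz(f,d([[388,136]]),.054,T)[:,:2]
e=st[-1]-st[0];jy=e/np.linalg.norm(e);jx=np.array([jy[1],-jy[0]])
print("jy ang",np.degrees(np.arctan2(jy[1],jy[0])))
for n,P in(("plate near",pl),("narrow stops",st),("wide stop",ws),("bar",ba),("plate far",pf)):print(n,np.c_[(P-st[0])@jx,(P-st[0])@jy].round(4).tolist())
E
```

```text
jy ang 92.08010979143926
plate near [[0.0068, -0.0095], [0.0069, 0.032], [0.0069, 0.0539]]
narrow stops [[0.0, 0.0], [-0.0001, 0.0296], [-0.0001, 0.0376], [0.0, 0.0624]]
wide stop [[-0.0167, 0.0754], [-0.017, 0.1092]]
bar [[0.0667, 0.0641], [0.0664, 0.1204]]
plate far [[0.0677, 0.0634]]
```

Jammed: tip about 37.5 mm below the stop top, and the plate edge is parallel to the stops at 6.8–6.9 mm (7 mm would be flush). I'll add a slightly firmer final press.

```bash
python3 -m pendant '0 0 0.2 0'; python3 - <<'E'
from bench import r
for i in range(4):
    f=r.grab_frame("top");o=r.get_obs();print(o["clock"],o["contact_force"].round(1),o["tcp_pos"].round(4),o["grip_width"])
E
```

```text
clock: 11.43
tcp_pos: [0.5322, 0.158, 0.0725]
orientation: [2.171, 2.246, 0.013]
contact_force: [-9.4, -1.6, 28.4]
grip_width: 0.033
11.4833 [-6.1 -1.2 18.7] [0.5322 0.158  0.0725] 0.033020278601291926
11.5333 [-5.8 -1.9 19.1] [0.5322 0.158  0.0725] 0.03294137354118188
11.5833 [-6.3 -2.3 19.5] [0.5321 0.158  0.0725] 0.032916651024070584
11.6333 [-5.5 -2.  19.3] [0.5322 0.158  0.0725] 0.033021823882195184
```

```bash
python3 - <<'E'
from bench import r
import cv2,numpy as np
f=r.grab_frame("top");cv2.imwrite("pics/top9.png",f["color"][:,:,::-1]);o=r.get_obs();print(o["clock"],o["contact_force"].round(1))
E
```

```text
11.6833 [-6.3 -1.3 19.8]
```

View pics/top9.png

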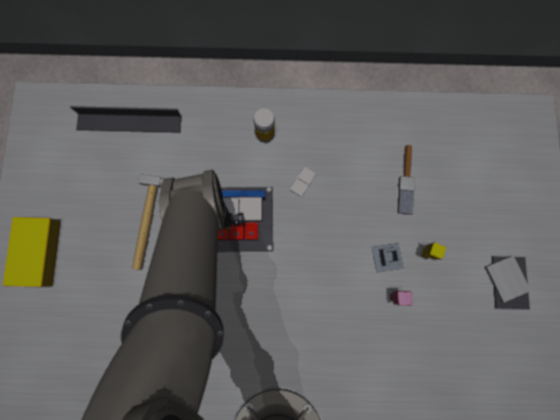

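The top view shows the holder empty at (388,257). The can (264,125), brush (407,180), hammer (148,220), yellow piece (437,250) and pink piece (403,298) are all where they started. Handing in.

```bash
python3 -c "
from bench import r
print(r.hand_in());print(r.get_obs()['contact_force'])"
```

```text
the job is handed in; nothing more can be done
None
the job is handed in; nothing more can be done
```

I took the copper wedge by its orange handle out of the holder and pushed it tip down into the gap at the set-back stop (the +y end of the row). I handed the job in at about 11.7 s with the handle still gripped and the wedge pressed in.

**Last checks:**
- **Depth and push:** the tip was about 38 mm below the stop's top. The push held steady at about 19–20 N, with brief peaks of about 28 N.
- **Plate:** measured just before the final press, its near edge was parallel to the narrow stops at 6.8–6.9 mm. Fully flush would be 7 mm. I did not measure it again after that press, which moved the tool 0.3–0.4 mm further down.
- **Bystanders:** the hammer, brush, can and the yellow and pink look-alikes looked unmoved in the last top view.

**Disagreements:**
- The tool drifted 1–2° off vertical during the moves.
- My first estimate of the tip position, which assumed the wedge hung upright, was about 3 mm off the picture. I corrected it before inserting the wedge.

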